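Scrap a brass pin through the sprung flap

ROBOT

A 6-joint arm with a two-finger parallel gripper is mounted at the origin on the work surface. World frame = base frame: x ahead of the robot, y to its left, z up, the work surface at z = 0. Lengths are in m, angles in rad, forces in N, time in s.
With the tool pointing down it reaches from about 0.375 to 0.975 m from the base axis. Payload 3.8 kg.
Tool frame: the origin (TCP) lies midway between the tips of the shut fingers; the grasp point (between the pads) lies 19 mm behind it; x points along the fingers, y is the direction in which the jaws open and shut, and the axes are right-handed (so a half turn about x gives the same grasp; the last joint's range is limited). The gripper opens to 88 mm and grips with 3 to 60 N. Pads are 18 mm wide; open, the fingers measure 123 mm over their backs; the gripper's body (75 mm by 187 mm) begins 45 mm behind the grasp point.
Start: joints at [-1.199, 0.264, 1.604, -0, 1.274, -0.037], TCP at [0.268, -0.619, 0.239] pointing down, gripper open.
Joint ranges: [-2.63, 2.63], [-0.94, 2.18], [0.31, 2.57], [-1.31, 4.45], [0, 2.66], [-2.55, 2.55]. Speed limits (rad/s): [2.57, 2.57, 3.14, 3.14, 3.14, 3.14].

INTERFACE

Orientations are given as a rotation vector (axis times angle).
In Python, from cell import manip, inverse_kinematics, cams, order gives the robot as it stands. Calls block until the motion is done:
- manip.move_pose(position, orientation): joint-space move of the TCP to a pose.
- manip.move_linear(position, rate=0.15, rot=None): straight line of the TCP; rot=None keeps the orientation; rate is the mean speed in m/s.
- manip.set_joints(angles): joint-space move.
- manip.set_gripper(opening, force=None): finger opening in m; force is the grip in N (None keeps the last); returns when the fingers have stopped.
- manip.dwell(seconds).
- inverse_kinematics(position, orientation): joint angles nearest the present ones, or None.
- manip.state(): the state.
- cams.capture(name): name is "scene" or "top"; returns a dict with "image" (420x560x3 uint8, blue, green, red), "z_map" (420x560 float32, m along the optical axis (not along the pixel's ray), 0 where there is no reading), "intrinsics" (3x3 intrinsics, pixels), "k1" (the pictures are not rectified: a ray, as slopes to the right and down, at radius r is drawn at 1 + k1 r^2 times it, then the intrinsics apply), "position" and "orientation" of the camera in the world. Camera axes: x right, y down, z forward; pixel columns grow to the right and rows downward; lengths in m; the calibration is good to about 2 mm. A picture is of the moment at which its call begins.
A pose or a line that the arm cannot do raises manip.IKError and nothing moves.
- order.close_job(): hands the job in, once; it reports no verdict.
The state is a dict: "clock": time; "joint_pos": joint angles; "joint_velocities": joint speeds; "tau": joint torques, N m; "tool_pos": TCP position; "tcp_rot": TCP orientation; "contact_force": force on the tool from outside, world axes, zero at the start; "moment": the same for the moment, N m; "gripper_width": finger opening in m.
Only numpy, scipy, OpenCV 4.12 (cv2) and the standard library are available. Lean on these libraries where they do the work, as an engineer would, in place of code of your own. Each camera call takes 0.05 s, during which the arm holds its last target.

TASK

Put the scrapped brass pin into the grey scrap box: hold it upright and push it down through the yellow sprung flap in the top of the box, not letting go before more than half of its length is below the box top. Then take the gripper out so that the flap springs shut with the pin inside; do not disturb the steel pin.

Things in the scene. Friction and masses are not known exactly. Their poses are not given: they have to be found in the camera images.
- brass_center (a point): Centre (half-way up, 45 mm above its foot) of the brass pin: a round yellow-metal pin 28 mm in diameter and 90 mm long, about 0.45 kg, with a small chamfer at its foot; it starts standing upright on the desk.
- steel_center (a point): Centre (half-way up) of the steel pin, the bystander: the same 28 mm by 90 mm shape in silver-grey steel, standing upright on the desk at least 90 mm from the brass pin. Leave it standing where it is.
- mouth (a point): Centre of the rectangular mouth in the top of the fixed grey box, level with its top face, 170 mm above the desk; z up. Along this point's x and y the box is 160 by 200 mm (4 mm walls) and the mouth 70 by 150 mm, so fingers spaced along y fit in beside the pin. Clear window on the +x side, brass-coloured plates on the top and -x side. The box is turned up to 0.35 rad about the vertical.
- flap (a joint): Angle of the yellow flap filling the mouth: 0 = shut, level with the box top; grows as it swings down into the box, to 1.45 rad. Hinged on the mouth's -x edge, 70 mm from hinge to free edge. About 3 N at its middle opens it; wide open it presses with 2 N. A pin let go with its centre below the box top falls to the box floor; the flap swings shut once the mouth is clear.
Things that resemble listed ones, but are neither listed nor needed, are in the scene too. Of the things that look like the part that bears brass_center, the largest one is meant.

How it is judged:
On the way:
1. the brass pin, still held or pushed by the gripper, is in the mouth with its centre below the box top (more than half of it through the flap) (z of brass_center in the frame of mouth between -0.1 and 0 m and x of brass_center in the frame of mouth between -0.035 and 0.035 m and y of brass_center in the frame of mouth between -0.075 and 0.075 m and angle between brass_center's own z axis and vertical below 0.4 rad and contact force between the fingers and brass_pin above 0.5 N), for 0.1 s.
At the end, for the whole second after the job is handed in: The brass pin lies or stands at rest inside the scrap box (its centre more than 80 mm below the box top and within the walls), the flap is shut to within 0.1 rad, and the steel pin stands upright within 30 mm of where it started (z of brass_center in the frame of mouth below -0.08 m and x of brass_center in the frame of mouth between -0.078 and 0.078 m and y of brass_center in the frame of mouth between -0.098 and 0.098 m and value of joint flap below 0.1 rad and linear speed of brass_pin below 0.03 m/s and distance of steel_center from where it was at the start of the episode below 0.03 m and angle between steel_center's own z axis and vertical below 0.15 rad); the robot touches nothing.
It fails at once if the steel pin is knocked over or moved more than 30 mm (distance of steel_center from where it was at the start of the episode above 0.03 m or angle between steel_center's own z axis and vertical above 0.5 rad).
It also fails if it takes over 48 s, if anything falls off the work surface, if the arm or the gripper's body presses on something with over 40 N, if the wrist force passes 120 N, or if a joint passes its speed limit or range.

## Working session

There is one attempt and no reset: what is moved stays moved. The work goes in short steps, each a Python script; the robot and the scene stay as the last script left them, time stands still between calls to the robot, and variables do not carry over. Pictures are saved under pics/ and viewed, and the job is handed in when it is done.

```bash
ls; mkdir -p pics
cat > h.py <<'E'
import numpy as np, cv2, pickle
from scipy.spatial.transform import Rotation as R
def rot(o):
    o=np.array(o,float)
    return o if o.shape==(3,3) else R.from_rotvec(o).as_matrix()
def ray(c,uv):
    K=c["intrinsics"];k=c["k1"]
    uv=np.atleast_2d(np.array(uv,float)).reshape(-1,1,2)
    p=cv2.undistortPoints(uv,K,np.array([k,0,0,0,0.])).reshape(-1,2)
    d=np.c_[p,np.ones(len(p))]
    return np.array(c["position"]),d@rot(c["orientation"]).T
def onplane(c,uv,z):
    o,d=ray(c,uv); return o+d*((z-o[2])/d[:,2])[:,None]
def cloud(c):
    z=c["z_map"];h,w=z.shape
    u,v=np.meshgrid(np.arange(w),np.arange(h))
    o,d=ray(c,np.c_[u.ravel(),v.ravel()])
    return (o+d*z.reshape(-1,1)).reshape(h,w,3)
def save(c,n): pickle.dump(c,open(n,'wb'))
def load(n): return pickle.load(open(n,'rb'))
E
python3 - <<'E'
from cell import manip,cams
from h import *
for n in ("scene","top"):
    c=cams.capture(n); save(c,n+".pkl"); cv2.imwrite(f"pics/{n}0.png",c["image"])
    print(n,c["position"],c["orientation"],c["k1"],c["intrinsics"])
print(manip.state())
E
```

```text
pics
scene [ 1.00338711 -0.19492906  0.65311732] [-1.97826632 -1.48792409  0.56086896] -0.03388126718103629 [[388.27655051   0.         276.89811093]
 [  0.         388.27655051 211.3845942 ]
 [  0.           0.           1.        ]]
top [ 0.38390006 -0.00960757  0.84185205] [-1.95545802  2.27043635 -0.24292709] -0.09561518157474672 [[382.00078174   0.         274.27003653]
 [  0.         382.00078174 214.19055912]
 [  0.           0.           1.        ]]
{'clock': 0.1, 'joint_pos': array([-1.19890930e+00,  2.64666203e-01,  1.60521443e+00, -1.46570693e-05,
        1.27371471e+00, -3.68863003e-02]), 'joint_velocities': array([ 0.00115529, -0.00241525, -0.00380977,  0.00124474, -0.00019114,
        0.0015269 ]), 'tau': array([ 6.82121463e-04, -5.03619289e+01, -3.58069861e+01,  7.31053180e-02,
        2.33327108e-02, -3.88378396e-05]), 'tool_pos': array([ 0.26807243, -0.61879107,  0.23753277]), 'tcp_rot': array([ 1.99686522,  0.41600175, -1.99757442]), 'contact_force': array([-0.53547055,  0.47287387, -0.23511139]), 'moment': array([ 0.03807296, -0.0135303 ,  0.01606813]), 'gripper_width': 0.08820711801940835}
```

View pics/scene0.png

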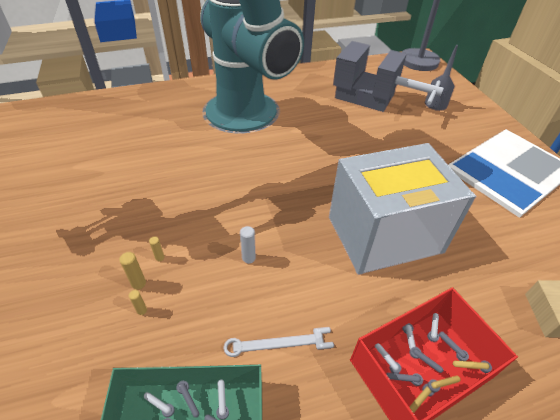

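View pics/top0.png

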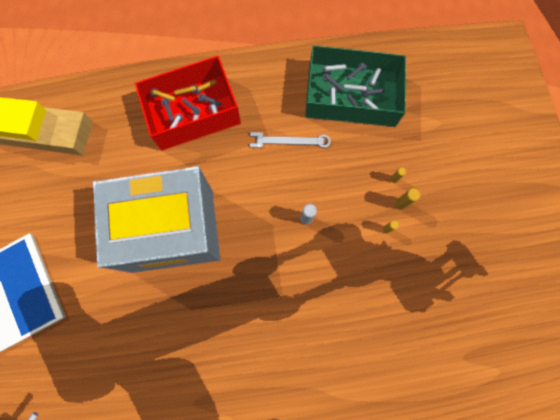

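The scene view shows three upright brass-coloured pins, at about (132,268), (157,248) and (137,302). The steel pin is at (248,245), and the grey box with its yellow flap is at (405,178). In the top view the brass pins are at (408,198), (398,175) and (391,227), steel at (309,213), and the flap at (149,217).

Run:
```python
from h import *
s=load("scene.pkl");t=load("top.pkl")
a=cv2.resize(s["image"][220:325,85:285],None,fx=4,fy=4,interpolation=cv2.INTER_CUBIC)[:,:800]
b=cv2.resize(t["image"][155:245,280:440],None,fx=5,fy=5,interpolation=cv2.INTER_CUBIC)
cv2.imwrite("pics/cs.png",a);cv2.imwrite("pics/ct.png",b)
# flap
for n,c in (("scene",s),("top",t)):
    hsv=cv2.cvtColor(c["image"],cv2.COLOR_BGR2HSV)
    m=cv2.inRange(hsv,(22,200,170),(35,255,255))
    for k in cv2.findContours(m,cv2.RETR_EXTERNAL,cv2.CHAIN_APPROX_NONE)[0]:
        if cv2.contourArea(k)<300: continue
        P=onplane(c,k.reshape(-1,2),.17)[:,:2]
        r=cv2.minAreaRect((P*1000).astype(np.float32)); print(n,"flap",cv2.boundingRect(k),r)
    m=cv2.inRange(hsv,(15,120,60),(35,255,255))
    for k in cv2.findContours(m,cv2.RETR_EXTERNAL,cv2.CHAIN_APPROX_NONE)[0]:
        if cv2.contourArea(k)<30: continue
        print(n,"brass",cv2.boundingRect(k),cv2.contourArea(k))
    C=cloud(c)
    for lo,hi in((.03,.05),(.05,.08),(.082,.1),(.163,.18)):
        mm=((C[...,2]>lo)&(C[...,2]<hi)&(c["z_map"]>0)&(C[...,0]>.25)).astype(np.uint8)
        nn,l,st,ce=cv2.connectedComponentsWithStats(mm)
        for i in range(1,nn):
            if st[i,4]>12: 
                q=C[l==i]; print(n,lo,st[i],q.mean(0).round(4),np.ptp(q,axis=0).round(3))
```

```text
scene brass (410, 387, 21, 25) 148.5
scene brass (432, 376, 28, 12) 134.5
scene brass (453, 361, 36, 8) 165.0
scene brass (119, 251, 29, 65) 882.5
scene brass (148, 236, 18, 26) 236.0
scene brass (403, 190, 36, 16) 309.5
scene brass (362, 160, 86, 37) 1771.0
scene 0.03 [330 204 122  63 765] [0.6093 0.1573 0.0401] [0.163 0.203 0.02 ]
scene 0.03 [151 244  11  10  63] [ 0.497  -0.2797  0.0402] [0.011 0.018 0.02 ]
scene 0.03 [241 246  14  10  82] [ 0.5507 -0.1083  0.0398] [0.014 0.026 0.019]
scene 0.03 [126 268  17  14  97] [ 0.5518 -0.3223  0.0405] [0.017 0.027 0.02 ]
scene 0.03 [532 281  28  49 516] [0.8142 0.3847 0.0424] [0.087 0.059 0.02 ]
scene 0.03 [131 296  13  12  70] [ 0.6084 -0.321   0.0403] [0.012 0.017 0.02 ]
scene 0.03 [ 366  300  137   73 1298] [0.8117 0.1606 0.039 ] [0.128 0.198 0.02 ]
scene 0.03 [427 313  51  56 576] [0.8276 0.163  0.0452] [0.107 0.045 0.014]
scene 0.03 [353 349  50  71 393] [0.8528 0.0217 0.0403] [0.117 0.025 0.02 ]
scene 0.03 [394 363   4   7  15] [0.8328 0.0669 0.0307] [0.009 0.006 0.002]
scene 0.03 [479 367  10   6  24] [0.8836 0.1916 0.0478] [0.01  0
[... 5361 characters left out ...]
37 0.029]
top 0.082 [134  55 104  82 596] [0.8392 0.1203 0.0847] [0.177 0.223 0.007]
top 0.082 [   0   98   39   38 1161] [0.8548 0.507  0.0898] [0.105 0.093 0.013]
top 0.082 [205 179   5  37  47] [0.5991 0.094  0.0913] [0.077 0.002 0.018]
top 0.082 [406 188  15  14 156] [ 0.542  -0.3252  0.0893] [0.027 0.029 0.011]
top 0.082 [303 204  14  14 147] [ 0.5398 -0.1071  0.0893] [0.027 0.027 0.008]
top 0.082 [206 217   9  41  62] [0.5095 0.0956 0.0909] [0.079 0.015 0.018]
top 0.082 [147 257  58  10  67] [0.4777 0.1723 0.0911] [0.001 0.117 0.018]
top 0.082 [119 266  27   5  29] [0.4773 0.2602 0.0919] [0.001 0.054 0.016]
top 0.163 [  93  166  115  101 9307] [0.5553 0.1932 0.1697] [0.163 0.202 0.014]
```

View pics/cs.png

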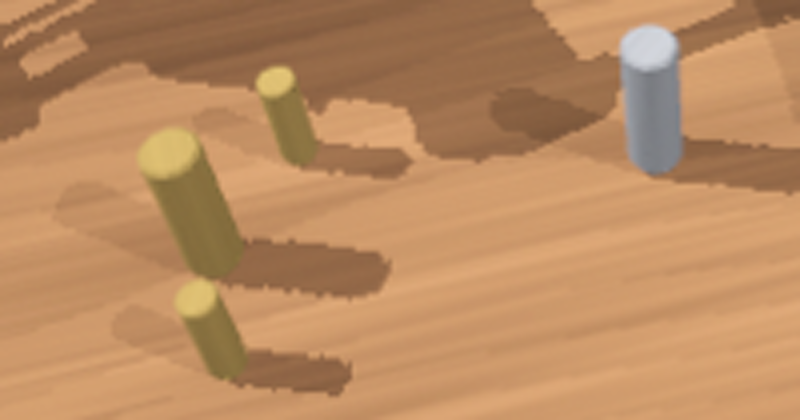

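View pics/ct.png

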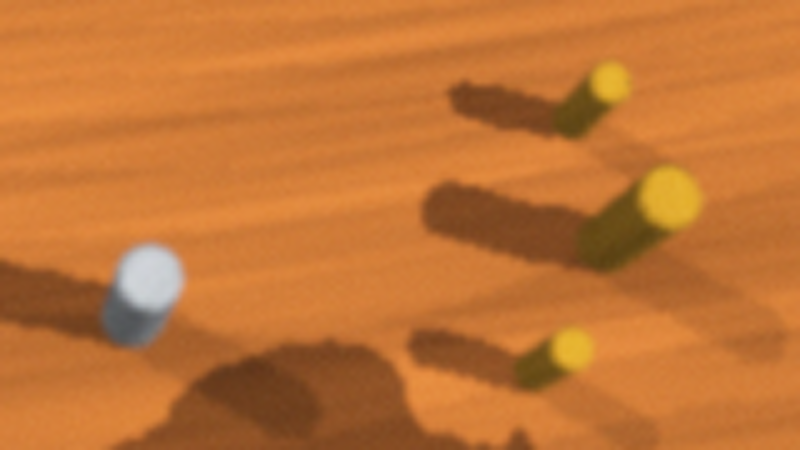

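Three candidates for the brass pin: A at (408,198) top / (132,268) scene, B at (398,175) / (137,302), and C at (391,227) / (157,248). A is about 28 mm in diameter and 90 mm tall. B and C are about 18 mm in diameter and 65 mm tall. The crops confirm A is the largest, so A is the one meant. Next I refine the pin and box positions and check the IK.

Run:
```python
from h import *
from cell import manip,inverse_kinematics
for n in("scene","top"):
    c=load(n+".pkl");C=cloud(c);hsv=cv2.cvtColor(c["image"],cv2.COLOR_BGR2HSV)
    m=((C[...,2]>.163)&(C[...,2]<.18)&(c["z_map"]>0)&(C[...,0]>.25)).astype(np.uint8)
    nn,l,st,ce=cv2.connectedComponentsWithStats(m);i=1+np.argmax(st[1:,4])
    def rect(mask,z):
        k=max(cv2.findContours(mask,cv2.RETR_EXTERNAL,cv2.CHAIN_APPROX_NONE)[0],key=cv2.contourArea).reshape(-1,2)
        r=cv2.minAreaRect((onplane(c,k,z)[:,:2]*1000).astype(np.float32)); return np.round(r[0],1),np.round(r[1],1),round(r[2],2)
    top=(l==i).astype(np.uint8)
    print(n,"boxtop",rect(top,.17))
    y=cv2.inRange(hsv,(20,150,120),(35,255,255))*(cv2.dilate(top,np.ones((3,3))))
    print(n,"flap",rect(y,.17))
    q=cv2.inRange(hsv,(20,150,120),(35,255,255))*top
    for k in cv2.findContours(q,cv2.RETR_EXTERNAL,cv2.CHAIN_APPROX_NONE)[0]:
        if cv2.contourArea(k)>50: print("  yellow part",onplane(c,k.reshape(-1,2),.17).mean(0).round(3))
    for nm,x0 in(("brass",(.543,-.325)),("steel",(.541,-.107))):
        mm=((abs(C[...,2]-.09)<.006)&(np.hypot(C[...,0]-x0[0],C[...,1]-x0[1])<.03)).astype(np.uint8)
        print(n,nm,rect(mm,.09))
for s in(1,-1):
    M=np.c_[[0,0,-1],[0,s,0],[s,0,0]];rv=R.from_matrix(M).as_rotvec()
    for p in([.5435,-.325,.2],[.5435,-.325,.046],[.5435,-.325,.28],[.557,.194,.28],[.557,.194,.11]):
        q=inverse_kinematics(p,rv);print(s,p,None if q is None else q.round(2))
```

```text
scene boxtop (array([559.5, 193.3]), array([207.3, 167.9]), 89.94)
scene flap (array([556.9, 194.9]), array([143.9,  66.3]), 89.95)
  yellow part [0.558 0.193 0.17 ]
scene brass (array([ 545. , -324.8]), array([28.9, 27.6]), 2.52)
scene steel (array([ 543.7, -107.3]), array([24.8, 26.8]), 74.41)
top boxtop (array([557.2, 193.8]), array([202. , 163.1]), 89.58)
top flap (array([557.5, 193.9]), array([146.7,  66.8]), 89.81)
  yellow part [0.557 0.193 0.17 ]
  yellow part [0.616 0.194 0.17 ]
top brass (array([ 542.1, -325.4]), array([26.9, 29.5]), 14.28)
top steel (array([ 539.8, -107.1]), array([25.9, 26.3]), 35.39)
1 [0.5435, -0.325, 0.2] [-0.58  0.21  1.74  0.    1.19 -2.15]
1 [0.5435, -0.325, 0.046] [-0.58  0.37  1.86  0.    0.92 -2.15]
1 [0.5435, -0.325, 0.28] [-0.58  0.16  1.65  0.    1.33 -2.15]
1 [0.557, 0.194, 0.28] [ 0.29  0.08  1.74 -0.    1.32 -1.28]
1 [0.557, 0.194, 0.11] [ 0.29  0.22  1.91 -0.    1.01 -1.28]
-1 [0.5435, -0.325, 0.2] [-0.58  0.21  1.74 -0.    1.19  0.99]
-1 [0.5435, -0.325, 0.046] [-0.58  0.37  1.86 -0.    0.92  0.99]
-1 [0.5435, -0.325, 0.28] [-0.58  0.16  1.65 -0.    1.33  0.99]
-1 [0.557, 0.194, 0.28] [ 0.29  0.08  1.74 -0.    1.32  1.86]
-1 [0.557, 0.194, 0.11] [ 0.29  0.22  1.91 -0.    1.01  1.86]
```

Both views agree within 3 mm: brass at (0.5435, -0.325), mouth at (0.557, 0.194), box yaw about 0. The sizes match the description. Now I grasp and lift the pin.

Run:
```python
from h import *
from cell import manip,cams
rv=R.from_matrix(np.c_[[0,0,-1],[0,-1,0],[-1,0,0]]).as_rotvec()
manip.set_gripper(.088,45)
manip.move_pose([.5435,-.325,.2],rv)
manip.move_linear([.5435,-.325,.047],rate=.12)
print(manip.state()["contact_force"])
manip.set_gripper(0.02,45)
s=manip.state();print(s["clock"],s["gripper_width"],s["contact_force"])
manip.move_linear([.5435,-.325,.29],rate=.15)
s=manip.state();print(s["clock"],s["gripper_width"],s["contact_force"],s["tool_pos"])
for n in("scene","top"):
    c=cams.capture(n);save(c,n+"1.pkl");cv2.imwrite(f"pics/{n}1.png",c["image"])
a=[load(n+"1.pkl")["image"] for n in("scene","top")]
cv2.imwrite("pics/both1.png",cv2.resize(np.hstack(a),(800,300)))
```

```text
[-0.60905451  0.51282701 -0.18261565]
4.1917 0.02693103490879747 [-0.01795147 -0.46185807  0.22034833]
5.9583 0.02710931072327876 [-1.26761958 -0.83383951 -5.43444279] [ 0.54297221 -0.32467576  0.28852427]
```

View pics/both1.png

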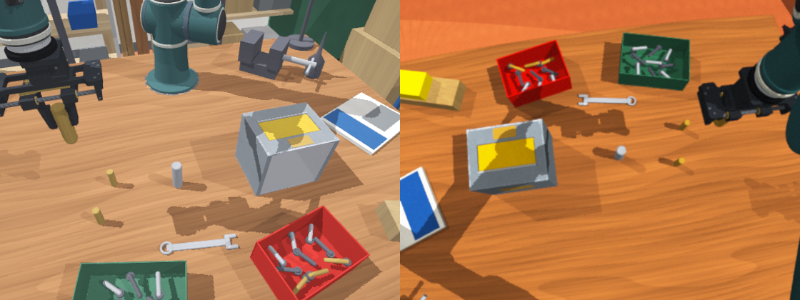

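View pics/scene1.png

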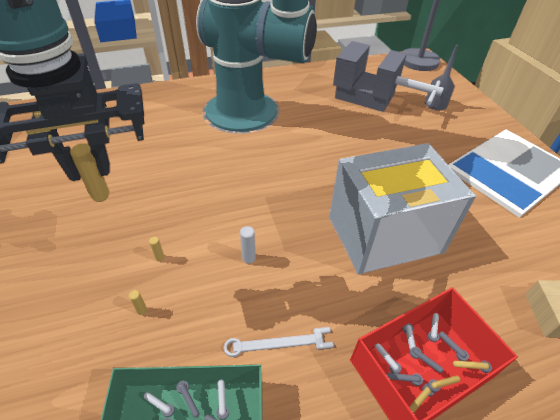

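The large pin is held at (92,175) in the scene view and leans no more than perspective explains. The steel pin (248,245) and both small pins are untouched. I'll carry it over the box and check there.

Run:
```python
from h import *
from cell import manip,cams
manip.move_linear([.560,.194,.29],rate=.22)
s=manip.state();print(s["clock"],s["gripper_width"],s["contact_force"],s["tool_pos"])
for n in("scene","top"):
    c=cams.capture(n);save(c,n+"2.pkl");cv2.imwrite(f"pics/{n}2.png",c["image"])
    C=cloud(c);hsv=cv2.cvtColor(c["image"],cv2.COLOR_BGR2HSV)
    m=(C[...,2]>.2)&(C[...,2]<.265)&(cv2.inRange(hsv,(15,100,50),(35,255,255))>0)&(np.hypot(C[...,0]-.56,C[...,1]-.194)<.06)
    print(n,m.sum())
    for lo in np.arange(.2,.265,.013):
        q=C[m&(C[...,2]>=lo)&(C[...,2]<lo+.013)]
        if len(q): print(lo.round(3),len(q),q.mean(0).round(4),q.min(0).round(3),q.max(0).round(3))
```

```text
8.5667 0.027112565147311554 [-0.08070596 -0.95321359 -4.95247832] [0.56008767 0.1932274  0.28998961]
scene 142
0.239 33 [0.5658 0.186  0.2488] [0.552 0.181 0.244] [0.574 0.197 0.252]
0.252 109 [0.5665 0.1868 0.2584] [0.552 0.18  0.252] [0.573 0.202 0.265]
top 61
0.239 14 [0.5522 0.1859 0.2503] [0.545 0.179 0.249] [0.565 0.197 0.252]
0.252 47 [0.5506 0.1856 0.258 ] [0.545 0.179 0.252] [0.563 0.198 0.265]
```

View pics/scene2.png

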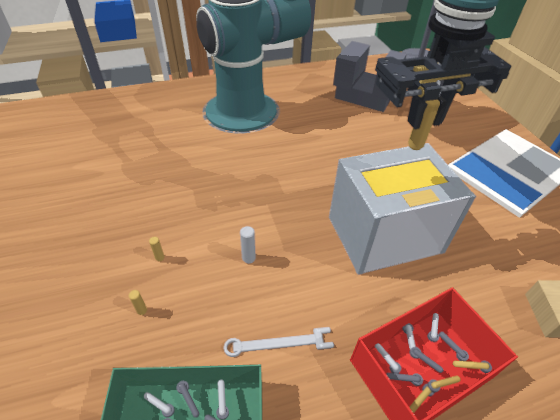

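The pin is over the mouth at (424,125) and upright. It spans x 0.545–0.574, so its centre is at 0.5595, and its foot is at 0.243, as expected. Now I push it in stepwise, watching the force.

Run:
```python
from h import *
from cell import manip,cams
for z in(.225,.205,.185,.165,.145,.130,.118):
    manip.move_linear([.560,.194,z],rate=.06)
    s=manip.state();f=s["contact_force"];print(round(s["clock"],2),z,s["gripper_width"].round(4),f.round(1),s["tool_pos"].round(4))
    if np.linalg.norm(f-[0,-.9,-5])>30: print("STOP");break
c=cams.capture("scene");save(c,"scene3.pkl");cv2.imwrite("pics/scene3.png",cv2.resize(c["image"][60:280,300:500],None,fx=2.7,fy=2.7))
c=cams.capture("top");save(c,"top3.pkl")
```

```text
Traceback (most recent call last):
AttributeError: 'float' object has no attribute 'round'
```

Run:
```python
from h import *
from cell import manip,cams
for z in(.205,.185,.165,.145,.130,.118):
    manip.move_linear([.560,.194,z],rate=.06)
    s=manip.state();f=s["contact_force"];print(round(s["clock"],2),z,round(s["gripper_width"],4),f.round(1),s["tool_pos"].round(4))
    if np.linalg.norm(f-[0,-.9,-5])>30: print("STOP");break
c=cams.capture("scene");save(c,"scene3.pkl");cv2.imwrite("pics/scene3.png",cv2.resize(c["image"][60:280,300:500],None,fx=2.7,fy=2.7))
c=cams.capture("top");save(c,"top3.pkl")
```

```text
10.38 0.205 0.0272 [ 2.   1.3 -0.8] [0.5603 0.1943 0.2051]
10.87 0.185 0.0272 [ 3.3  0.6 -4.1] [0.56   0.1937 0.1839]
11.35 0.165 0.0268 [ 2.5 -0.1 -4.6] [0.5595 0.1937 0.1638]
11.83 0.145 0.0268 [ 2.  -0.9 -5.2] [0.5593 0.1937 0.1438]
12.23 0.13 0.0268 [ 2.7 -0.6 -6.6] [0.5594 0.1938 0.129 ]
12.58 0.118 0.0271 [ 3.2  0.4 -5.2] [0.5595 0.1939 0.1171]
```

View pics/scene3.png

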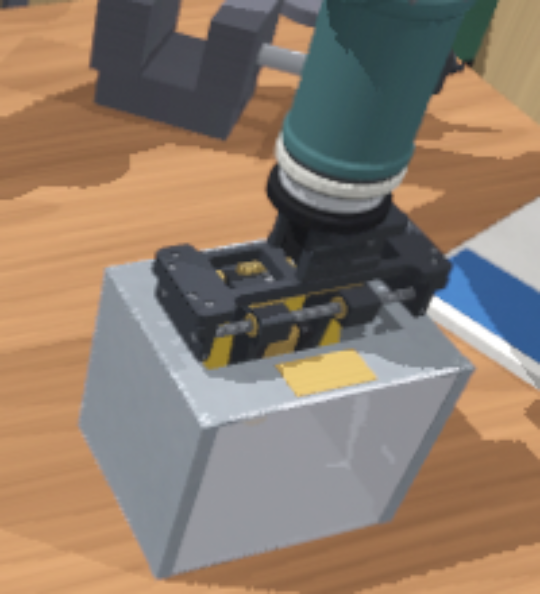

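The gripper body sits just above the box top and the flap is pushed in. The pin's centre is at about 0.115, which is 55 mm below the top, and the forces are small. I'll hold briefly, release and withdraw straight up.

Run:
```python
from h import *
from cell import manip,cams
manip.dwell(.3)
manip.set_gripper(.065); manip.dwell(.6)
s=manip.state();print(s["clock"],s["gripper_width"],s["contact_force"].round(1))
manip.move_linear([.560,.194,.21],rate=.08)
s=manip.state();print(s["clock"],s["contact_force"].round(1))
manip.move_linear([.560,.194,.33],rate=.15)
manip.move_linear([.50,-.15,.36],rate=.25)
manip.dwell(.3)
s=manip.state();print(s["clock"],s["contact_force"].round(1))
for n in("scene","top"):
    c=cams.capture(n);save(c,n+"4.pkl");cv2.imwrite(f"pics/{n}4.png",c["image"])
    C=cloud(c);hsv=cv2.cvtColor(c["image"],cv2.COLOR_BGR2HSV)
    for nm,x,y in(("hinge side",.535,.194),("mid",.557,.194),("free edge",.58,.194)):
        m=(np.hypot(C[...,0]-x,C[...,1]-y)<.012)&(C[...,2]<.25); print(n,nm,m.sum(),np.median(C[m][:,2]) if m.any() else None)
    m=(abs(C[...,2]-.09)<.006)&(np.hypot(C[...,0]-.542,C[...,1]+.107)<.06); print("steel",C[m].mean(0))
c=load("scene4.pkl")["image"]
cv2.imwrite("pics/box4.png",cv2.resize(c[130:280,310:490],None,fx=4,fy=4,interpolation=cv2.INTER_CUBIC)[:600,:800])
```

```text
14.2917 0.06536081703007553 [ 1.9 -1.2  2.1]
15.5917 [0.3 0.3 0.4]
18.3917 [-0.1 -0.3 -0.4]
scene hinge side 80 0.16944633550071592
scene mid 83 0.169220336751575
scene free edge 89 0.16915862559389622
steel [ 0.54287659 -0.10698823  0.08921779]
top hinge side 126 0.16914631179109602
top mid 132 0.16869174304165008
top free edge 131 0.16899234190790258
steel [ 0.53647866 -0.10267748  0.08897176]
```

View pics/box4.png

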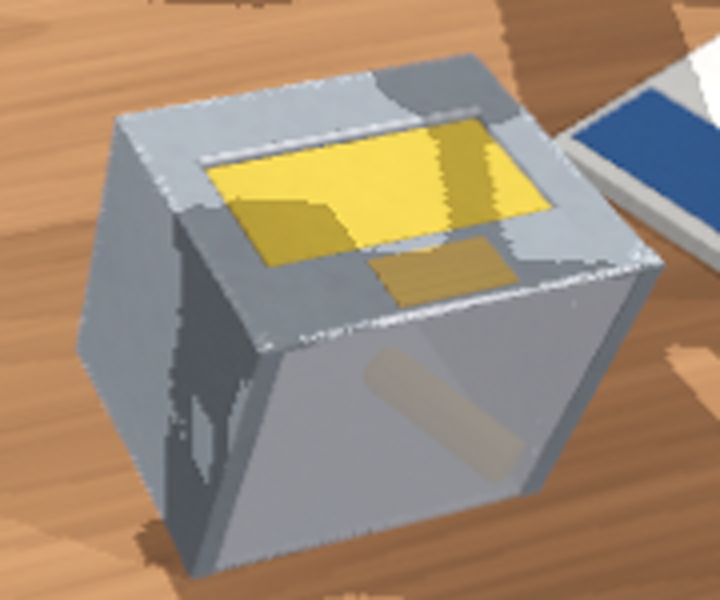

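View pics/scene4.png

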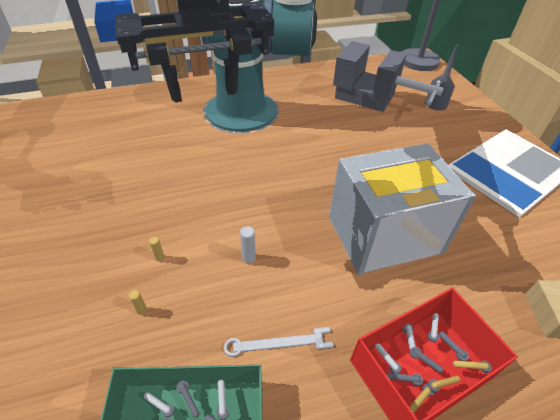

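The pin shows through the window, tipped over inside the box at about (421,236) in the scene view. The flap is level and the steel pin still stands at (248,245). I'll wait, check that the pin is at rest, then hand in.

Run:
```python
from h import *
from cell import manip,cams,order
manip.dwell(1.5)
a=cams.capture("scene")["image"];manip.dwell(1.0);b=cams.capture("scene")["image"]
w=lambda i:i[200:265,370:470].astype(int)
print(abs(w(a)-w(b)).mean(),abs(w(a)-w(load("scene4.pkl")["image"])).mean())
cv2.imwrite("pics/box5.png",cv2.resize(b[130:280,310:490],None,fx=4,fy=4,interpolation=cv2.INTER_CUBIC))
if abs(w(a)-w(b)).mean()<2.5: order.close_job();print("closed")
print(manip.state()["clock"])
```

```text
0.296974358974359 0.30753846153846154
the job is handed in; nothing more can be done
closed
the job is handed in; nothing more can be done
```

View pics/box5.png

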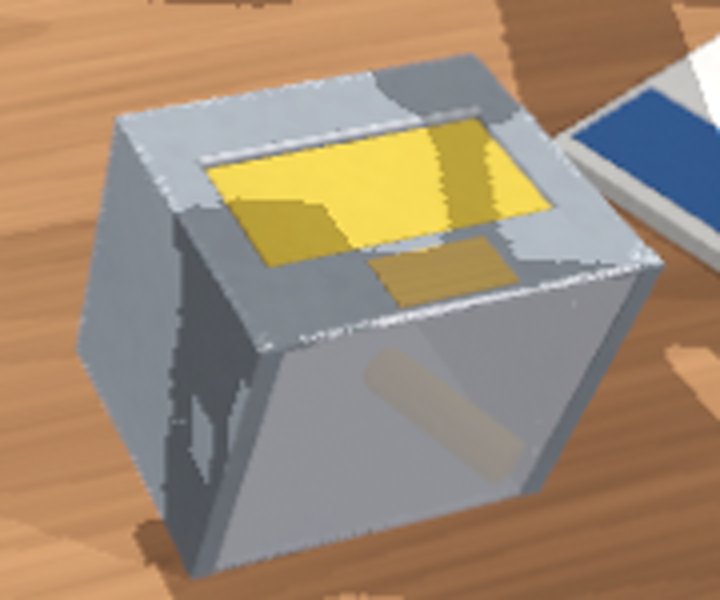

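I put the brass pin in the scrap box and handed the job in at about 21 s of the 48 s allowed. It was gripped upright and pushed through the flap until its centre was about 55 mm below the box top. I then released it, drew the gripper straight out and parked the arm clear of everything.

**Last checks:**
- **Flap:** it is shut; depths across it read 0.169 m at the hinge side, middle and free edge in both views.
- **Brass pin:** it tipped over after release and is visible through the window. Pictures 1 s apart were identical to within noise, so it is at rest. I did not measure the height of its centre, and it could be leaning on a wall instead of lying flat. That it is more than 80 mm below the top is judged by eye from the picture.
- **Steel pin:** it stands where it was. The scene view agrees to 1 mm. The top view differed by about 5 mm, from a cruder average taken over a wider patch around the pin than the first measurement; I did not recheck that difference.
- **Forces:** wrist force readings, taken at each step, stayed below about 8 N.

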